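Set the guide block in the setting jig

TASK

Turn the guide block and set it on the plate of the setting jig, centred, with its green face against the steel nose. Then slide the blue spacer, upright and down to the plate, fully into whichever of the two gaps between block and black pads is wide enough for it (never into the narrow one). Finally press the block flush against the nose and finish while still holding it pressed there, with a firm push of several newtons; leave the other things on the table standing where they are.

Things in the scene. Friction and masses are not known exactly. Their poses are not given: they have to be found in the camera images.
- jig: Fixed setting jig, lying at a varying place and yaw: grey plate 140 x 190 x 8 mm with a steel rail 150 mm long along its far edge, top 38 mm above the table. Origin on the table directly under the middle of the nose's front face; +x points horizontally from the nose's front face to the rail (away from the robot), y along the rail, z up. The plate reaches from x = -85 to +55 mm, its top is at z = 8 mm; the rail's front face is at x = +30 mm.
- nose: Fixed steel block 44 mm wide (y) and 30 mm high on the jig's plate, in the middle of the rail; the guide block is pressed against its front face. Origin at the foot of the front face, in its middle, on the plate's top (8 mm above the table); axes as the jig's; the front face is the plane x = 0.
- wide_pad: The thinner black pad, fixed to the rail on one side of the nose (left or right varies), 8 mm thick (x), 48 mm long (y), 30 mm high. Origin on its rear face (at the rail), middle of its length, on the plate's top; axes as the jig's. Its front face is at x = -8 mm, so a gap of 22 mm is left between it and a guide block that lies flush on the nose: the wide gap.
- narrow_pad: The thicker black pad on the nose's other side, 20 mm thick, otherwise like the first: it leaves a gap of only 10 mm. Origin on its rear face, middle of its length, on the plate's top; axes as the jig's.
- guide_block: Loose aluminium block 56 (x) x 140 (y) x 30 mm high, about 0.45 kg, with a green strip covering its +x face and a black grip rib on top (14 mm thick in x, 56 mm long in y, from 30 to 62 mm above the underside, centred). Origin at the centre of its underside; +x points out of the green face, z up. Its green face starts pointing to the left (+y), within about 0.5 rad; it lies on the table to the left of the jig, roughly a quarter turn from where it must go.
- green_face (a point): Centre of the block's green face, 28 mm from the block's origin along x and 15 mm above its underside.
- spacer: Loose blue upright bar, 16 mm thick (x), 36 mm long (y), 64 mm high (z), about 0.12 kg. Origin at the centre of its underside. It starts standing on the table to the right, at any yaw within 0.6 rad either way. In the gap its long side lies along the rail and its upper half stands above block and rail.
- spray_bottle: Bystander: white spray bottle with a blue head, 72 x 77 x 198 mm, origin under its centre. Leave it.
- sealed_can: Bystander: closed cream can, 71 mm wide and 107 mm high, origin under its centre. Leave it.
- lid_stack: Bystander: stack of cream can lids, 73 mm wide and 86 mm high, origin under its centre. Leave it.
Not all that is in view belongs to the job. Several things have the shape of the spacer; the one meant has the colours described above.

How it is judged (in metres and radians):
On the way, in this order (a step that is already met when the one before it is completed fails the run):
1. the guide block is on the jig's plate, green face to the nose (within 15 mm of it), centred within 12 mm (x of green_face in the frame of nose between -0.015 and 0.005 m and x of guide_block in the frame of nose below -0.02 m and y of guide_block in the frame of nose between -0.012 and 0.012 m and z of guide_block in the frame of nose below 0.005 m and angle between the x axis of guide_block and the x axis of nose, either way round below 0.15 rad), for 0.2 s.
2. the spacer stands on the plate in the wide gap (x of spacer in the frame of wide_pad between -0.035 and -0.013 m and y of spacer in the frame of wide_pad between -0.013 and 0.013 m and z of spacer in the frame of wide_pad below 0.005 m), for 0.2 s.
At the end, for the whole second after the job is handed in: Block flat on the plate, green face within 3 mm of the nose, parallel within 0.06 rad, centred within 15 mm; spacer upright on the plate in the wide gap, within 13 mm of the thin pad's middle; fingers still pressing the block, over 2 N on the nose; block and spacer at rest (x of green_face in the frame of nose between -0.003 and 0.003 m and x of guide_block in the frame of nose below -0.02 m and y of guide_block in the frame of nose between -0.015 and 0.015 m and z of guide_block in the frame of nose below 0.004 m and angle between the x axis of guide_block and the x axis of nose, either way round below 0.06 rad and angle between guide_block's own z axis and vertical below 0.06 rad and x of spacer in the frame of wide_pad between -0.025 and -0.013 m and y of spacer in the frame of wide_pad between -0.013 and 0.013 m and z of spacer in the frame of wide_pad below 0.004 m and angle between spacer's own z axis and vertical below 0.12 rad and contact force between guide_block and nose above 2 N and contact force between the fingers and guide_block above 2 N and linear speed of each of guide_block, spacer below 0.01 m/s); the arm keeps its last pose, push and grip.
It fails at once if the spacer was put into the narrow gap (x of spacer in the frame of narrow_pad between -0.05 and 0 m and y of spacer in the frame of narrow_pad between -0.024 and 0.024 m and z of spacer in the frame of narrow_pad below 0.02 m).
It fails at once if a bystander was moved more than 30 mm (distance of any of spray_bottle, sealed_can, lid_stack from where it was at the start of the episode above 0.03 m).
It also fails if it takes over 72 s, if anything falls off the work surface, if the arm or the gripper's body presses on something with over 40 N, if the wrist force passes 120 N, or if a joint passes its speed limit or range.

ROBOT

A 7-joint arm with a two-finger parallel gripper is mounted at the origin on a cart in front of the work surface, level with it; the furniture and walls round the work are solid. World frame = base frame: x ahead of the robot, y to its left, z up, the work surface at z = 0. Lengths are in mm, angles in rad, forces in N, time in s.
With the tool pointing down it reaches from about 400 to 875 mm from the base axis. Payload 4.4 kg.
Tool frame: the origin (TCP) lies at the very end of the fingers, on their centre line; the grasp point (between the pads) lies 19 mm behind it; y points along the fingers, z is the direction in which the jaws open and shut, and the axes are right-handed (so a half turn about y gives the same grasp; the last joint's range is limited). The gripper opens to 85 mm and grips with 20 to 120 N. Pads are 22 mm wide; open, the fingers measure 114 mm over their backs; the gripper's body (76 mm by 85 mm) begins 54 mm behind the grasp point. The pads swing forward as they close: fully open they stand 13 mm farther back than shut.
Start: joints at [1.036, 0.628, 0.038, 1.517, -0.027, 0.996, -0.02], TCP at [293.709, -579.873, 231.313] pointing down, gripper open.
Joint ranges: [-3.06, 3.06], [-0.37, 2.12], [-1.25, 1.32], [0.18, 2.47], [-1.1, 4.24], [0.23, 1.98], [-2.94, 2.94]. Speed limits (rad/s): [2.57, 2.57, 3.14, 3.14, 3.14, 3.14, 3.14].

INTERFACE

Orientations are given as [roll, pitch, yaw] about the fixed x, y, z axes, in that order (R = Rz(yaw) Ry(pitch) Rx(roll)).
In Python, from cell import ctrl, imaging, finish_job gives the robot as it stands.
- The arm moves only by the shell command python3 -m inch 'ROWS'. ROWS is JSON, one flat list of numbers, 7 for each row, row after row: the opening, from 0 (shut) to 1 (fully open), then the shift along the tool's x, y, z in cm, then the turn, a rotation vector about the tool's x, y, z in degrees. A call has 1 to 12 rows; each row is the pose to reach, as a shift and turn from the pose commanded when the call began, along the tool's axes at that moment; what a row does not reach only later rows make up. A row lasts 1/10 s, in which the tool goes at most 50 mm and 8.59 degrees, less where a joint would pass 70% of its speed; a pose out of reach is approached as far as the arm can. A call with a gripper value outside its range is refused whole. The fingers move at their own pace and stop on an object; the grip force is fixed at half the most. Time passes only in rows, so rows that repeat a pose let the fingers close. It gives the time, the measured TCP pose, the force and the opening at its end, in the units of the state.
- ctrl.read_state(): the state, without advancing time (a new reading comes with each control period).
- imaging.get_image(name): name is "side" or "top"; returns a dict with "img" (384x512x3 uint8, red, green, blue), "fx", "fy", "cx", "cy" (pixels), "dist" ([k1, k2, p1, p2, k3] as OpenCV has them; the pictures are not rectified), "R" (3x3) and "t" (3): a world point X has camera coordinates R X + t. Camera axes: x right, y down, z forward; pixel columns grow to the right and rows downward; lengths in mm; the calibration is good to about 2 mm. A picture is of the moment at which its call begins. There is no depth.
- finish_job(): hands the job in, once; it reports no verdict.
The state is a dict: "clock": time; "qpos": joint angles; "qd": joint speeds; "tau": joint torques, N m; "eef_pos": TCP position; "tool_rot": TCP orientation; "force": force on the tool from outside, world axes, zero at the start; "torque": the same for the moment, N m; "width": finger opening in mm.
Only numpy, scipy, OpenCV 4.12 (cv2) and the standard library are available. Lean on these libraries where they do the work, as an engineer would, in place of code of your own. Each camera call takes 0.05 s, during which the arm holds its last target.

## Working session

There is one attempt and no reset: what is moved stays moved. The work goes in short steps, Python scripts to look and compute and a shell command to move; the robot and the scene stay as the last step left them, time stands still between calls to the robot, and variables do not carry over. Pictures are saved under pics/ and viewed, and the job is handed in when it is done.

```bash
ls; mkdir -p pics
python3 - <<'E'
from cell import ctrl, imaging
import cv2,pickle
print(ctrl.read_state())
for n in("side","top"):
    d=imaging.get_image(n); pickle.dump(d,open(f"pics/{n}0.pkl","wb"))
    cv2.imwrite(f"pics/{n}0.png",cv2.resize(d["img"][:,:,::-1],(800,600),interpolation=cv2.INTER_CUBIC))
    print({k:v for k,v in d.items() if k!="img"})
E
```

```text
pics
{'clock': 0.0, 'qpos': array([ 1.03617327,  0.62935368,  0.03840973,  1.51837088, -0.02700792,
        0.99629543, -0.02002224]), 'qd': array([ 0.00042968, -0.0003156 , -0.00045186, -0.0011219 ,  0.000258  ,
       -0.00058349, -0.00119865]), 'tau': array([ 7.24402980e-04, -5.63395393e+01,  1.22695819e+00, -1.93444633e+01,
        1.11483966e-02,  1.05502910e-02, -1.54915313e-05]), 'eef_pos': array([ 293.45504325, -579.28327628,  230.38268345]), 'tool_rot': array([-1.57270685e+00, -1.60397464e-07, -2.67277014e+00]), 'force': array([ 0.85001871,  0.34421201, -0.4741346 ]), 'torque': array([-0.03464129, -0.06387701, -0.03609911]), 'width': 84.97365248961154}
{'fx': 439.2108185151554, 'fy': 439.2108185151554, 'cx': 255.07096620695526, 'cy': 187.68393345658404, 'dist': array([-0.16497909,  0.        ,  0.        ,  0.        ,  0.        ]), 'R': array([[ 0.88447014, -0.466096  , -0.02161245],
       [-0.17640162, -0.29114239, -0.9402758 ],
       [ 0.43196649,  0.83545833, -0.33972684]]), 't': array([-463.89649538,  184.14095986,  919.43189824])}
{'fx': 435.8343775722722, 'fy': 435.8343775722722, 'cx': 257.7108680697927, 'cy': 187.27507741093908, 'dist': array([-0.11002788,  0.        ,  0.        ,  0.        ,  0.        ]), 'R': array([[ 0.00951176, -0.9999505 ,  0.00291993],
       [-0.99595249, -0.00973465, -0.08935249],
       [ 0.08937649, -0.00205821, -0.99599579]]), 't': array([ 126.62262855,  588.22304518, 1390.82907042])}
```

View pics/top0.png

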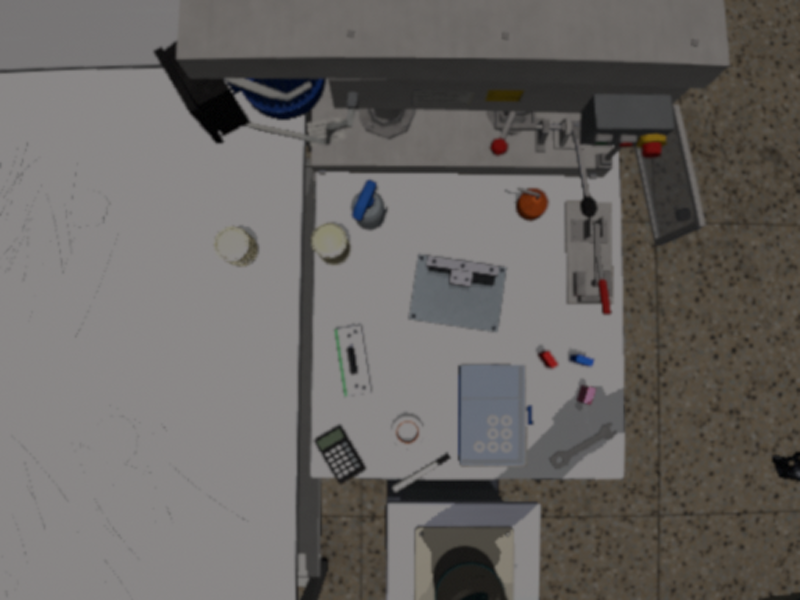

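View pics/side0.png

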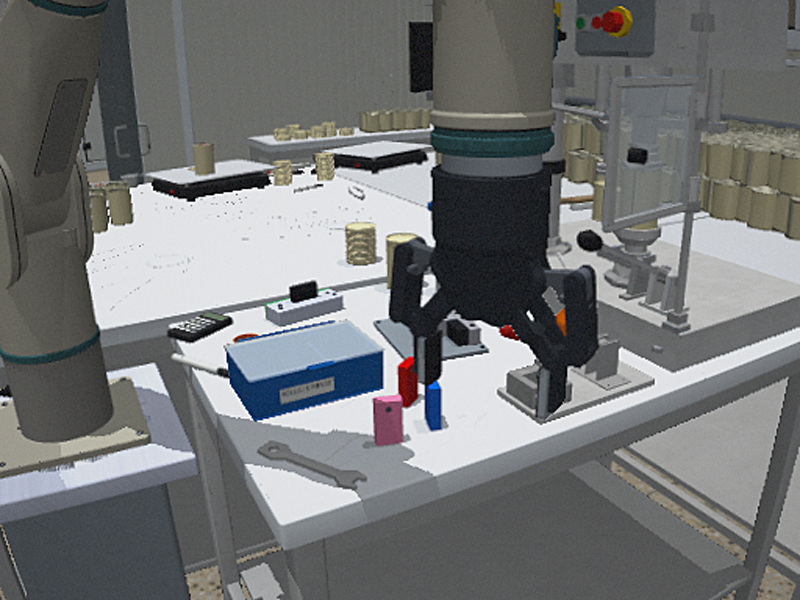

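Run:
```python
import cv2,pickle
d=pickle.load(open("pics/top0.pkl","rb"));im=d["img"][:,:,::-1]
def crop(n,x,y,w,h,s): cv2.imwrite(f"pics/{n}.png",cv2.resize(im[y:y+h,x:x+w],None,fx=s,fy=s,interpolation=cv2.INTER_CUBIC))
crop("c_jig",255,155,80,60,10)
crop("c_blk",200,200,53,60,10)
crop("c_spc",335,215,60,45,12)
```

```text
(no output)
```

View pics/c_jig.png

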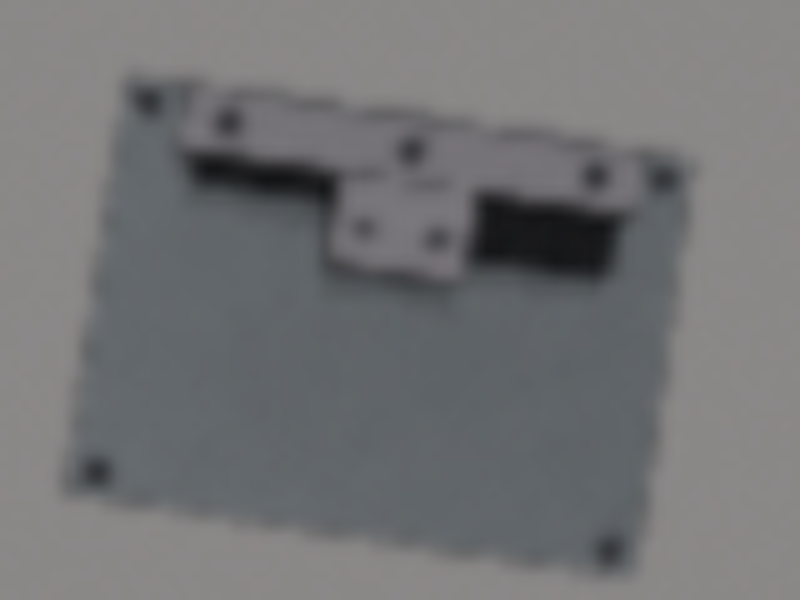

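View pics/c_blk.png

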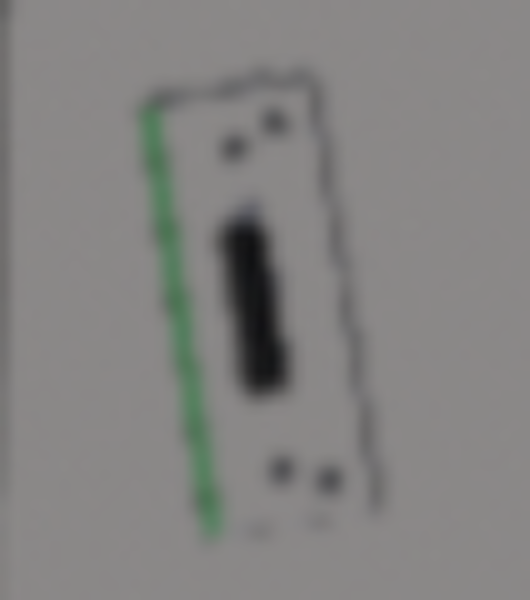

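View pics/c_spc.png

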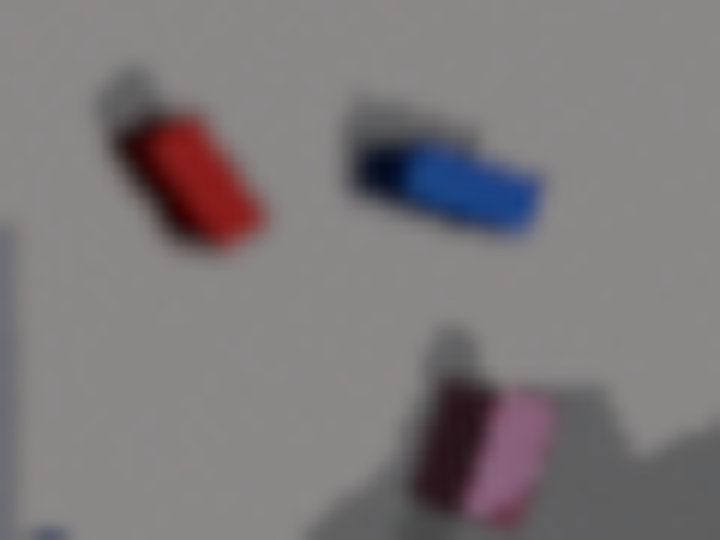

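The top view shows the thin pad left of the nose (crop 265,175) and the thick one right of it (545,235), so the wide gap is on the left. The guide block's green face points left. Things that could be taken for the spacer (800-px top view): blue bar (582,359), red bar (548,358), pink bar (587,395) and a small flat blue object (530,414). By the description I choose the blue bar at (582,359); the close crop confirms it is an upright blue bar.

Run:
```python
import cv2,pickle
d=pickle.load(open("pics/side0.pkl","rb"));im=d["img"][:,:,::-1]
def crop(n,x,y,w,h,s): cv2.imwrite(f"pics/{n}.png",cv2.resize(im[y:y+h,x:x+w],None,fx=s,fy=s,interpolation=cv2.INTER_CUBIC))
crop("s_blk",160,170,70,50,10)
crop("s_spc",235,220,60,60,10)
```

```text
(no output)
```

View pics/s_blk.png

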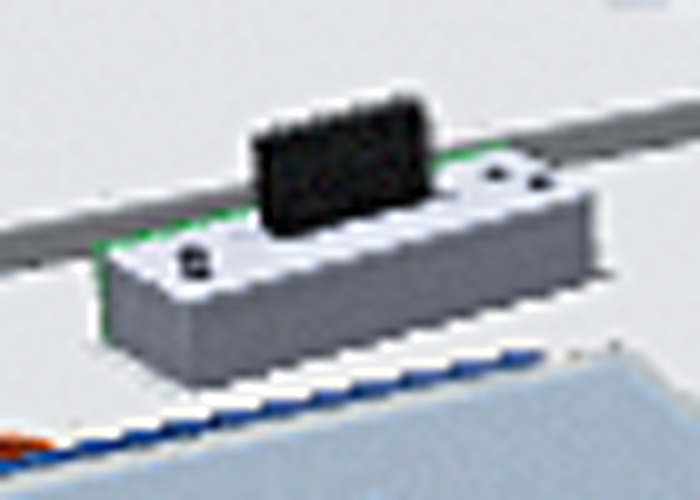

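View pics/s_spc.png

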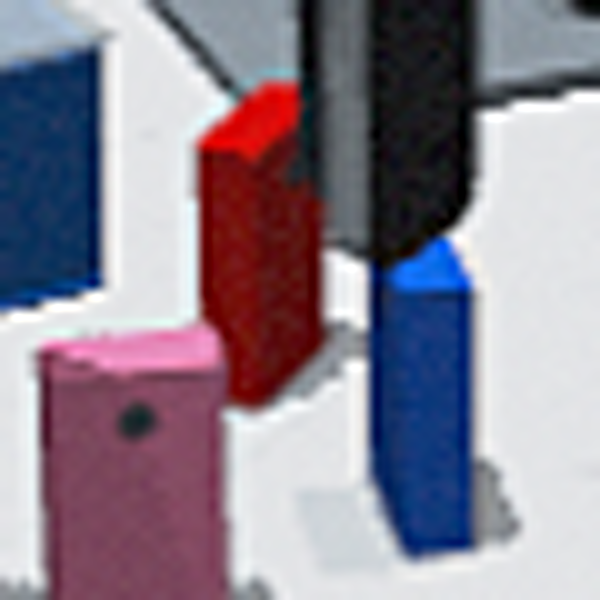

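```bash
cat > h.py <<'E'
import numpy as np,cv2,pickle
from scipy.optimize import least_squares
from cell import ctrl,imaging
def proj(d,X):
    return cv2.projectPoints(np.array(X,float).reshape(-1,1,3),cv2.Rodrigues(d["R"])[0],d["t"],np.array([[d["fx"],0,d["cx"]],[0,d["fy"],d["cy"]],[0,0,1]]),d["dist"])[0].reshape(-1,2)
def px(x0,y0,s,uv): return (np.array(uv,float)+.5)/s-.5+[x0,y0]
def w(p,pts):
    P=np.array(pts,float);c,s=np.cos(p[2]),np.sin(p[2])
    z=P[:,2]+(p[3] if len(p)>3 else 0)
    return np.c_[p[0]+c*P[:,0]-s*P[:,1],p[1]+s*P[:,0]+c*P[:,1],z]
def fit(obs,p0):
    # obs: list of (d, pts, uv)
    f=lambda p:np.concatenate([(proj(d,w(p,P))-uv).ravel() for d,P,uv in obs])
    r=least_squares(f,p0,loss="soft_l1",f_scale=.5,x_scale=[10,10,.1]+[5]*(len(p0)-3))
    return r.x,np.round(f(r.x).reshape(-1,2),1)
def snap(n,tag):
    d=imaging.get_image(n);pickle.dump(d,open(f"pics/{n}{tag}.pkl","wb"));return d
def crop(d,name,x,y,w_,h_,s): cv2.imwrite(f"pics/{name}.png",cv2.resize(d["img"][y:y+h_,x:x+w_,::-1],None,fx=s,fy=s,interpolation=cv2.INTER_CUBIC))
E
python3 - <<'E'
from h import *
T=pickle.load(open("pics/top0.pkl","rb"));S=pickle.load(open("pics/side0.pkl","rb"))
j=[(T,[(55,95,8),(55,-95,8),(-85,-95,8),(-85,95,8),(30,75,38),(30,-75,38),(0,22,38),(0,-22,38)],px(255,155,10,[(128,75),(692,160),(630,573),(65,490),(182,152),(630,212),(328,262),(465,283)]))]
for q in [fit(j,[600,0,-.1])]: print("jig",np.round(q[0],3),q[1].tolist())
bt=(T,[(28,-70,30),(28,70,30),(-28,-70,30),(-28,70,30)],px(200,200,10,[(150,105),(213,535),(312,75),(375,510)]))
bs=(S,[(28,70,30),(-28,70,30),(-28,-70,30),(28,-70,30),(-28,70,0),(-28,-70,0),(28,70,0)],px(160,170,10,[(105,245),(190,298),(592,193),(520,148),(200,385),(597,275),(105,335)]))
for o in ([bt],[bs],[bt,bs]): 
    q=fit(o,[500,250,1.5]); print("blk",np.round(q[0],3),q[1].tolist())
st=(T,[(8,-18,64),(-8,-18,64),(-8,18,64),(8,18,64)],px(335,215,12,[(543,180),(522,235),(405,190),(425,142)]))
ss=(S,[(-8,-18,0),(8,-18,0),(8,-18,64),(-8,18,0)],px(235,220,10,[(410,555),(472,545),(475,290),(375,480)]))
for o in ([st],[ss],[st,ss]):
    q=fit(o,[500,-250,-.3]); print("spc",np.round(q[0],3),q[1].tolist())
E
```

```text
jig [ 6.05286e+02  1.52130e+01 -1.39000e-01] [[-0.2, -0.0], [0.1, -0.1], [0.6, 0.5], [-0.1, 0.3], [-0.4, -0.6], [0.6, 0.2], [-0.1, -0.1], [-0.3, -0.2]]
blk [447.176 233.734   1.734] [[-0.5, -0.1], [-0.4, 0.0], [0.4, 0.3], [0.6, -0.2]]
blk [446.438 231.894   1.732] [[-0.5, -0.3], [-0.1, -0.2], [1.2, -0.7], [-1.3, -0.9], [-0.3, 0.9], [1.2, 0.5], [0.4, 0.2]]
blk [446.975 233.403   1.734] [[-0.4, -0.0], [-0.3, 0.1], [0.5, 0.3], [0.7, -0.1], [-0.5, -0.4], [-0.1, -0.4], [1.2, -0.9], [-1.4, -1.1], [-0.2, 0.7], [1.2, 0.3], [0.4, 0.1]]
spc [ 4.51163e+02 -2.37327e+02 -3.43000e-01] [[0.3, 0.1], [0.4, 0.2], [-0.4, 0.1], [-0.4, -0.6]]
spc [ 4.50555e+02 -2.38857e+02 -3.75000e-01] [[-1.1, 0.5], [0.4, 0.9], [0.2, -1.2], [-0.1, -0.7]]
spc [ 4.51131e+02 -2.37674e+02 -3.59000e-01] [[0.4, 0.2], [0.5, 0.3], [-0.3, 0.0], [-0.2, -0.7], [-0.9, 0.2], [0.5, 0.5], [0.3, -1.5], [-0.2, -1.0]]
```

```bash
cat >> h.py <<'E'
from scipy.spatial.transform import Rotation as Ro
def goto(x,y,z,a):
    """shift (cm) and turn (deg) in present tool axes for TCP x,y,z and jaw-axis heading a, pointing down"""
    s=ctrl.read_state();R=Ro.from_euler("xyz",s["tool_rot"]).as_matrix()
    zt=np.array([np.cos(a),np.sin(a),0]);yt=np.array([0,0,-1.]);Rt=np.c_[np.cross(yt,zt),yt,zt]
    sh=R.T@(np.array([x,y,z])-s["eef_pos"])/10
    return np.round(sh,2).tolist(),np.round(Ro.from_matrix(R.T@Rt).as_rotvec(degrees=True),1).tolist()
def J(x,y): # jig -> world
    p=w([605.3,15.2,-.139],[(x,y,0)])[0]; return p[:2]
E
python3 - <<'E'
from h import *
T=pickle.load(open("pics/top0.pkl","rb"))
print(goto(500,-150,230,0.3)); print(goto(447,233.5,150,1.734))
uv=px(255,155,10,[(197,182),(607,277),(477,262)])
pp=proj(T,w([605.3,15.2,-.139],[(22,70,38),(10,-70,38),(10,-22,38)]))
print(pp-uv)
E
```

```text
([-37.83, 0.1, -28.97], [0.1, -80.3, -0.1])
([-50.43, 8.16, -65.56], [0.0, -162.5, -0.1])
[[-0.67810545 -0.98259055]
 [ 0.57203137 -0.44169417]
 [-1.07974286 -1.13592164]]
```

```bash
python3 -m inch '[1,-37.8,0,-29,0,-80,0, 1,-37.8,0,-29,0,-80,0, 1,-37.8,0,-29,0,-80,0, 1,-37.8,0,-29,0,-80,0, 1,-37.8,0,-29,0,-80,0, 1,-37.8,0,-29,0,-80,0, 1,-37.8,0,-29,0,-80,0, 1,-37.8,0,-29,0,-80,0, 1,-37.8,0,-29,0,-80,0, 1,-37.8,0,-29,0,-80,0, 1,-37.8,0,-29,0,-80,0]'
python3 - <<'E'
from h import *
print(goto(447,233.5,150,1.734))
E
```

```text
clock: 1.2
eef_pos: [501.8, -145.1, 231.4]
tool_rot: [-1.569, 0.002, -1.268]
force: [-0.6, -0.2, -0.2]
width: 85.7
([-37.74, 8.24, 6.05], [-0.2, -82.0, -0.0])
```

```bash
python3 -m inch '[0.6,-37.7,4,6,0,-82,0, 0.6,-37.7,4,6,0,-82,0, 0.6,-37.7,4,6,0,-82,0, 0.6,-37.7,4,6,0,-82,0, 0.6,-37.7,4,6,0,-82,0, 0.6,-37.7,4,6,0,-82,0, 0.6,-37.7,4,6,0,-82,0, 0.6,-37.7,4,6,0,-82,0, 0.6,-37.7,8.2,6,0,-82,0, 0.6,-37.7,8.2,6,0,-82,0, 0.6,-37.7,8.2,6,0,-82,0, 0.6,-37.7,8.2,6,0,-82,0]'
python3 - <<'E'
from h import *
print(goto(447,233.5,36,1.734))
d=snap("top",1);crop(d,"t1",190,190,80,60,10)
d=snap("side",1);crop(d,"s1",140,100,100,120,5)
E
```

```text
clock: 2.4
eef_pos: [448.5, 227.1, 149.4]
tool_rot: [-1.571, -0.0, 0.151]
force: [0.1, 0.1, 0.6]
width: 51.4
([-0.06, 11.34, 0.65], [0.0, -0.7, 0.0])
```

View pics/t1.png

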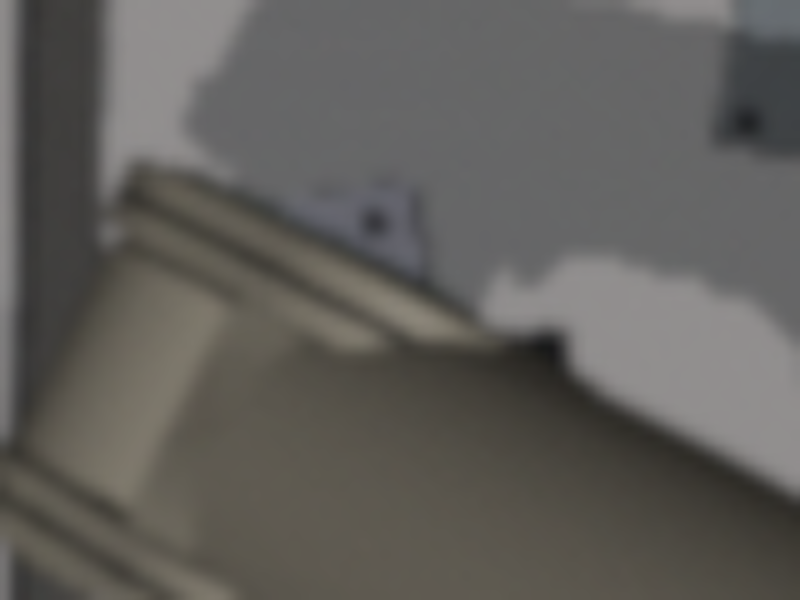

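View pics/s1.png

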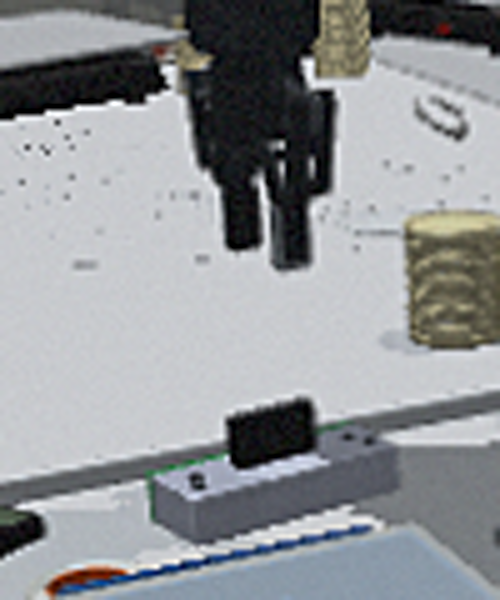

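The top view is blocked by the arm. In the side crop the fingers (240–295, 250) are above the rib (270,430), and the block has not moved. Going down now.

```bash
python3 -m inch '[0.6,-0.1,4,0.6,0,-0.7,0, 0.6,-0.1,7,0.6,0,-0.7,0, 0.6,-0.1,9,0.6,0,-0.7,0, 0.6,-0.1,11.3,0.6,0,-0.7,0, 0.6,-0.1,11.3,0.6,0,-0.7,0, 0.6,-0.1,11.3,0.6,0,-0.7,0]'; python3 -m inch '[0,0,0,0,0,0,0, 0,0,0,0,0,0,0, 0,0,0,0,0,0,0, 0,0,0,0,0,0,0, 0,0,0,0,0,0,0, 0,0,0,0,0,0,0, 0,0,0,0,0,0,0]'
python3 - <<'E'
from h import *
d=snap("side",2);crop(d,"s2",140,100,100,120,5)
E
```

```text
clock: 3.1
eef_pos: [446.5, 233.7, 37.0]
tool_rot: [-1.571, -0.001, 0.166]
force: [-0.3, 0.5, 0.0]
width: 51.5
clock: 3.8
eef_pos: [446.8, 234.0, 37.4]
tool_rot: [-1.57, -0.002, 0.167]
force: [-0.3, 0.0, 6.7]
width: 12.9
```

View pics/s2.png

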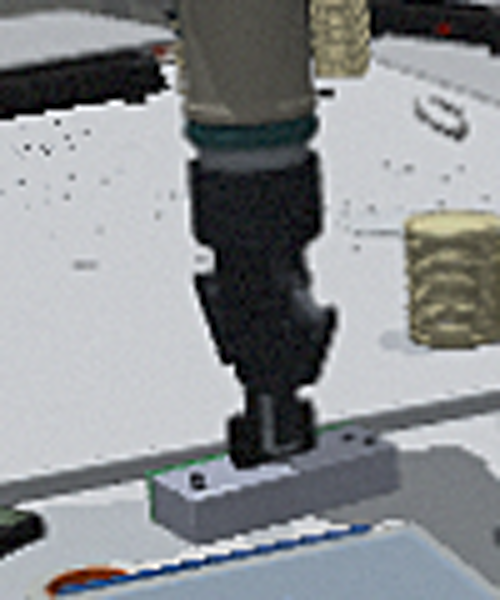

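```bash
python3 -m inch '[0,0,-2,0,0,0,0, 0,0,-5,0,0,0,0, 0,0,-8,0,0,0,0, 0,0,-8,0,0,0,0]'
python3 - <<'E'
from h import *
print(J(-33,0)); print(goto(*J(-36,0),110,-.139))
print(goto(500,130,110,.8))
d=snap("side",3);crop(d,"s3",140,100,100,120,5)
E
```

```text
clock: 4.25
eef_pos: [447.7, 234.8, 119.2]
tool_rot: [-1.568, -0.005, 0.166]
force: [0.5, 0.6, -4.9]
width: 12.9
[572.61828354  19.77224336]
([8.46, 0.91, -23.19], [-0.4, 107.5, 0.1])
([3.41, 0.91, -11.2], [-0.3, 53.7, 0.2])
```

View pics/s3.png

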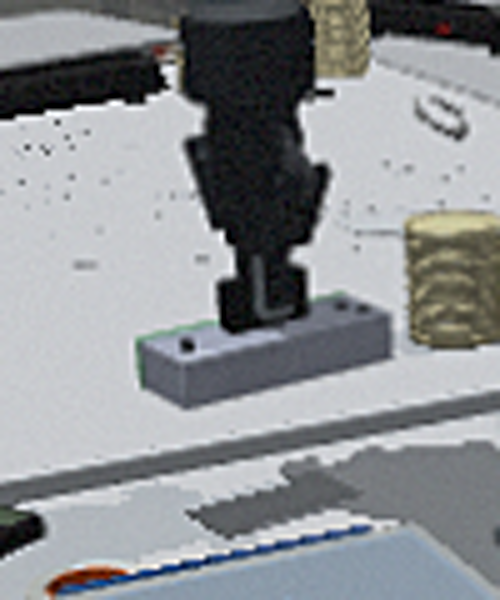

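The block is lifted and level in the side crop (about 265,350). I'm carrying it over to the jig.

```bash
python3 -m inch '[0,0.8,0,-1.8,-0.4,8.5,0, 0,1.5,0,-3.6,-0.4,17,0, 0,2.2,0,-5.4,-0.4,25,0, 0,2.8,0,-7.5,-0.4,33,0, 0,3.3,0,-9.5,-0.4,41,0, 0,4,0,-11.5,-0.4,49,0, 0,4.7,0,-13.5,-0.4,57,0, 0,5.4,0,-15.5,-0.4,65,0, 0,6.2,0,-17.5,-0.4,73,0, 0,7,0,-19.5,-0.4,81,0, 0,7.6,0,-21.3,-0.4,89,0, 0,8.2,0,-22.5,-0.4,97,0]'
python3 - <<'E'
from h import *
print(goto(*J(-36,0),80,-.139))
E
```

```text
clock: 5.5
eef_pos: [563.2, 22.7, 114.3]
tool_rot: [-1.579, -0.007, -1.534]
force: [-0.5, 0.8, -3.9]
width: 12.8
([0.26, 3.42, 0.66], [0.4, 10.1, 0.4])
```

```bash
python3 -m inch '[0,0.2,1.5,0.6,0.4,8,0.4, 0,0.3,3.4,0.7,0.4,10.1,0.4, 0,0.3,4.5,0.7,0.4,10.1,0.4, 0,0.3,4.5,0.7,0.4,10.1,0.4, 0,0.3,4.5,0.7,0.4,10.1,0.4]'
python3 - <<'E'
from h import *
print(ctrl.read_state()["tool_rot"],goto(*J(-36,0),60,-.139))
d=snap("side",4);crop(d,"s4",190,130,133,100,6)
d=snap("top",4);crop(d,"t4",240,140,107,80,7)
E
```

```text
clock: 6.0
eef_pos: [570.6, 22.7, 70.7]
tool_rot: [-1.569, 0.002, -1.701]
force: [-0.3, 0.4, -4.0]
width: 12.8
[-1.56924075  0.00199555 -1.7011209 ] ([0.26, 1.07, -0.06], [-0.1, 0.5, -0.1])
```

View pics/s4.png

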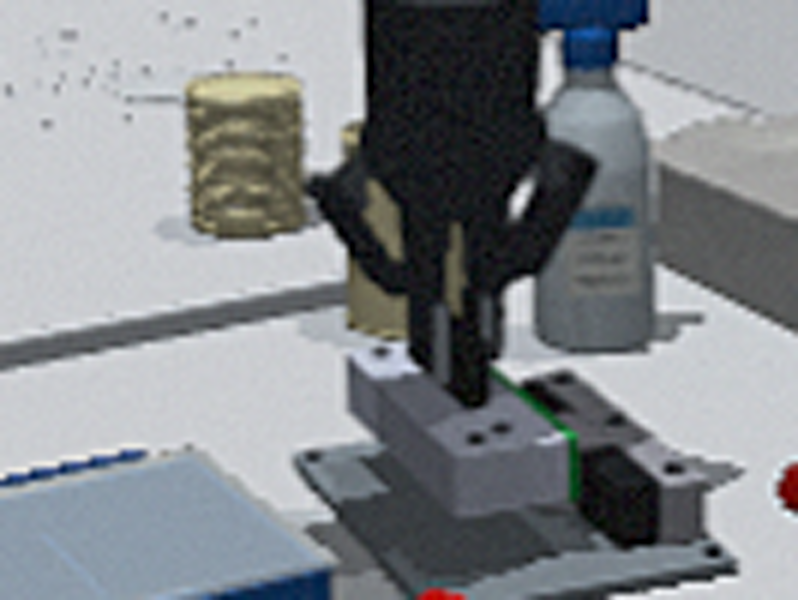

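View pics/t4.png

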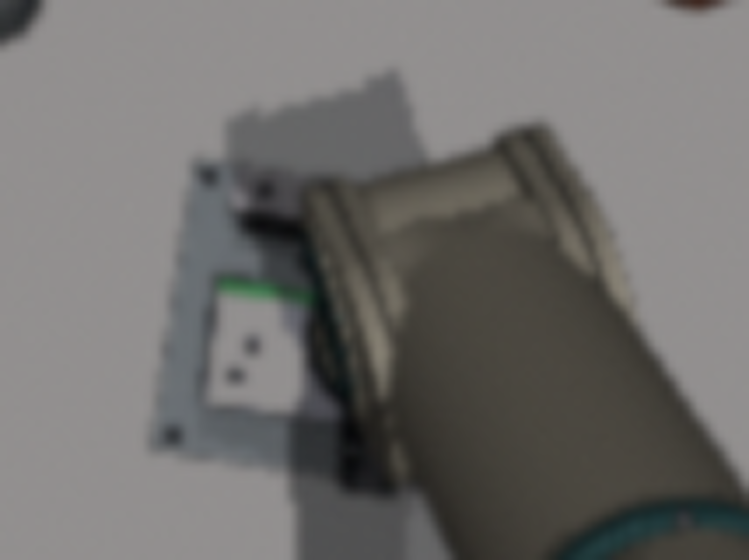

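Run:
```python
from h import *
T=pickle.load(open("pics/top4.pkl","rb"));S=pickle.load(open("pics/side4.pkl","rb"))
o=[(S,[(-28,-70,30),(28,-70,30),(-28,-70,0),(28,-70,0),(-28,70,30),(-28,70,0)],px(190,130,6,[(455,462),(578,440),(455,515),(575,500),(348,352),(348,408)])),
(T,[(28,70,30),(-28,70,30)],px(240,140,7,[(217,280),(207,403)]))]
q=fit(o,[570,20,-.14,33]);print(np.round(q[0],3),q[1].tolist())
d=q[0][:2]-[605.3,15.2];c,s=np.cos(-.139),np.sin(-.139);print("in jig",c*d[0]+s*d[1],-s*d[0]+c*d[1])
# side jig check
uv=px(190,130,6,[(297,457),(737,565)])
print(proj(S,w([605.3,15.2,-.139],[(-85,95,8),(55,-95,8)]))-uv)
```

```text
[ 5.71001e+02  2.47140e+01 -1.43000e-01  3.08080e+01] [[-0.2, -1.0], [-0.0, -0.5], [0.0, 1.2], [0.4, 0.3], [-0.3, -0.3], [0.0, 0.5], [0.5, 0.1], [-0.7, -0.1]]
in jig -35.28608447284193 4.669832279574394
[[-0.86665098 -1.49795585]
 [ 0.33495505 -1.90594675]]
```

Run:
```python
from h import *
print(goto(*J(-33.5,-2),50,-.139))
```

```text
([0.48, 2.18, 0.08], [-0.2, 0.5, -0.2])
```

```bash
python3 -m inch '[0,0.5,0.5,0.1,-0.2,0.5,-0.2, 0,0.5,1.2,0.1,-0.2,0.5,-0.2, 0,0.5,1.8,0.1,-0.2,0.5,-0.2, 0,0.5,2.2,0.1,-0.2,0.5,-0.2, 0,0.5,2.2,0.1,-0.2,0.5,-0.2, 0,0.5,2.2,0.1,-0.2,0.5,-0.2]'; python3 -m inch '[0,0,0.2,0,0,0,0, 0,0,0.3,0,0,0,0, 0,0,0.3,0,0,0,0]'
```

```text
clock: 6.7
eef_pos: [571.6, 17.5, 49.1]
tool_rot: [-1.571, -0.001, -1.711]
force: [-0.1, 0.7, -4.6]
width: 12.9
clock: 7.0
eef_pos: [571.6, 17.4, 46.3]
tool_rot: [-1.571, -0.001, -1.711]
force: [0.9, -0.5, -4.3]
width: 13.0
```

```bash
python3 -m inch '[0,0,0.1,0,0,0,0, 0,0,0.15,0,0,0,0, 0,0,0.2,0,0,0,0, 0,0,0.2,0,0,0,0]'
```

```text
clock: 7.4
eef_pos: [571.9, 17.4, 45.5]
tool_rot: [-1.57, -0.001, -1.711]
force: [-1.6, -0.1, 6.2]
width: 12.9
```

```bash
python3 -m inch '[0.45,0,0,0,0,0,0, 0.45,0,0,0,0,0,0, 0.45,0,0,0,0,0,0, 0.45,0,-3,0,0,0,0, 0.45,0,-7,0,0,0,0, 0.45,0,-11,0,0,0,0, 0.45,0,-11,0,0,0,0]'
python3 - <<'E'
from h import *
print(goto(451.2,-237.5,180,-.355))
E
```

```text
clock: 8.1
eef_pos: [575.7, 18.0, 159.5]
tool_rot: [-1.561, 0.001, -1.711]
force: [1.0, 0.3, -0.1]
width: 38.5
([27.04, -2.17, -8.73], [-0.6, 12.3, -0.1])
```

```bash
python3 -m inch '[0.45,4.5,-1,-1.4,0,6,0, 0.45,9,-2,-2.8,-0.6,12.3,0, 0.45,13.5,-2,-4.2,-0.6,12.3,0, 0.45,18,-2,-5.6,-0.6,12.3,0, 0.45,22.5,-2,-7,-0.6,12.3,0, 0.45,27,-2.1,-8.7,-0.6,12.3,0, 0.45,27,-2.1,-8.7,-0.6,12.3,0, 0.45,27,-2.1,-8.7,-0.6,12.3,0, 0.45,27,-2.1,-8.7,-0.6,12.3,0]'
python3 - <<'E'
from h import *
print(goto(451.2,-237.5,38,-.355))
d=snap("side",5);crop(d,"s5",200,130,133,150,4)
d=snap("top",5);crop(d,"t5",235,140,150,110,5)
E
```

```text
clock: 9.0
eef_pos: [448.5, -236.4, 175.4]
tool_rot: [-1.581, -0.001, -1.924]
force: [0.8, 0.0, -0.8]
width: 38.6
([-0.01, 13.74, 0.43], [0.6, 0.1, 0.1])
```

View pics/s5.png

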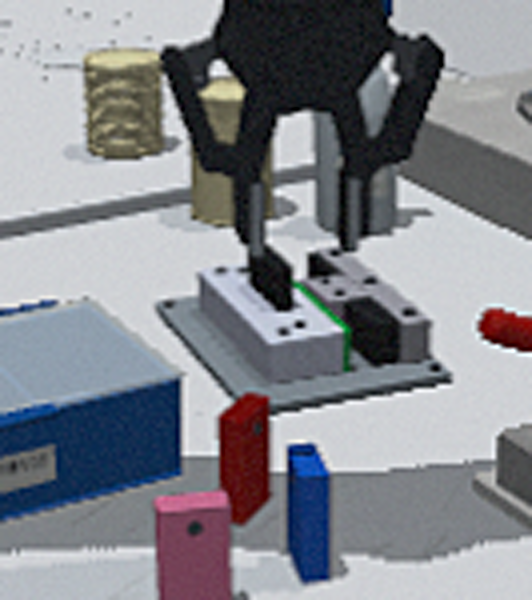

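View pics/t5.png

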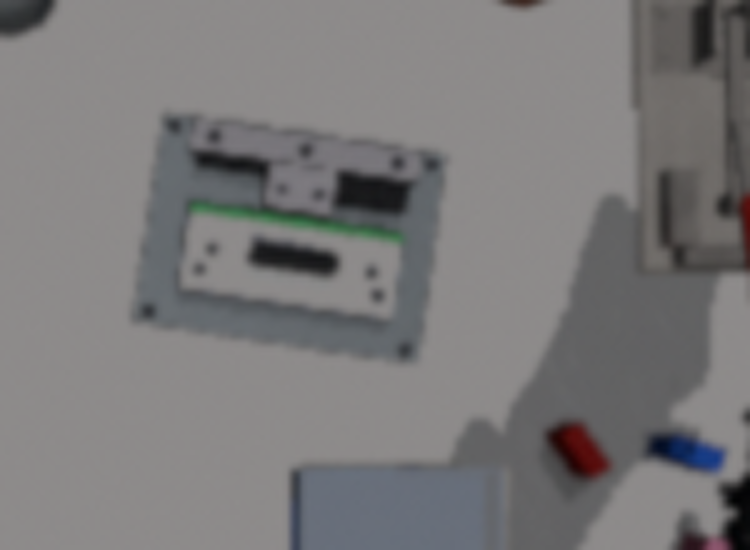

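Run:
```python
from h import *
T=pickle.load(open("pics/top5.pkl","rb"));S=pickle.load(open("pics/side5.pkl","rb"))
crop(T,"t5b",262,170,60,40,13);crop(S,"s5b",262,220,30,60,10)
```

```text
(no output)
```

View pics/t5b.png

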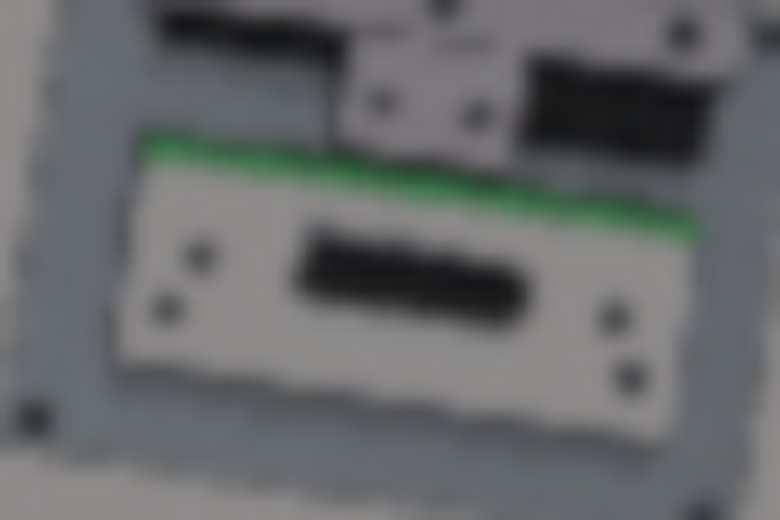

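View pics/s5b.png

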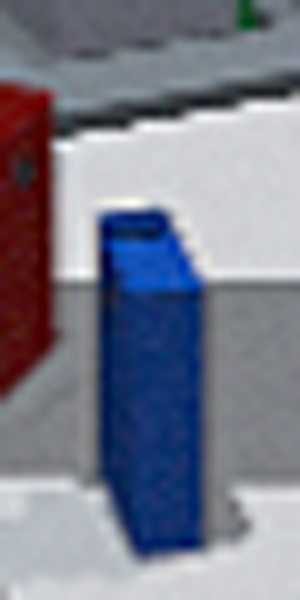

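```bash
python3 -m inch '[0.45,0,3,0.4,0.6,0,0, 0.45,0,7,0.4,0.6,0,0, 0.45,0,10,0.4,0.6,0,0, 0.45,0,12.5,0.4,0.6,0,0, 0.45,0,13.9,0.4,0.6,0,0, 0.45,0,13.9,0.4,0.6,0,0, 0.45,0,13.9,0.4,0.6,0,0]'
python3 - <<'E'
from h import *
print(goto(451.2,-237.5,36,-.355))
d=snap("side",6);crop(d,"s6",230,150,80,120,5)
E
```

```text
clock: 9.8
eef_pos: [450.8, -237.9, 36.7]
tool_rot: [-1.571, -0.002, -1.924]
force: [0.1, -0.5, 0.4]
width: 38.4
([-0.05, 0.07, 0.02], [-0.0, 0.1, 0.1])
```

View pics/s6.png

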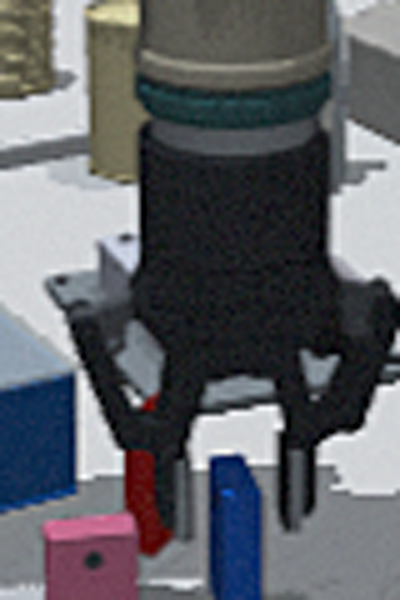

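The fingers straddle the blue bar in the side crop (tips at 180,540 and 295,530, bar top at 235,470), and red and pink are clear. Closing.

```bash
python3 -m inch '[0,0,0,0,0,0,0, 0,0,0,0,0,0,0, 0,0,0,0,0,0,0, 0,0,0,0,0,0,0, 0,0,0,0,0,0,0, 0,0,-2,0,0,0,0, 0,0,-6,0,0,0,0, 0,0,-10,0,0,0,0, 0,0,-12,0,0,0,0, 0,0,-12,0,0,0,0]'
python3 - <<'E'
from h import *
print(J(10,46),goto(*J(10,46),155,-.139))
d=snap("side",7);crop(d,"s7",230,100,80,150,4)
E
```

```text
clock: 10.85
eef_pos: [451.9, -239.6, 159.7]
tool_rot: [-1.564, -0.003, -1.926]
force: [0.3, -0.8, -1.6]
width: 15.3
[621.57698058  59.37080374] ([-33.94, 0.4, 5.49], [-0.4, -12.4, 0.2])
```

View pics/s7.png

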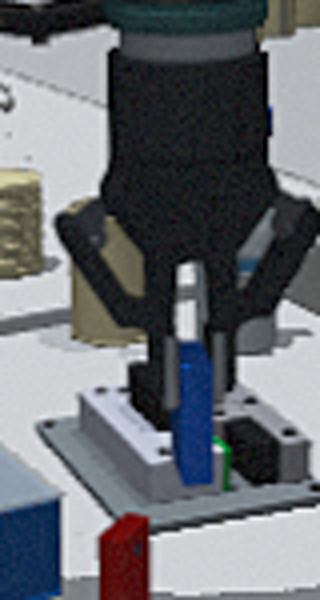

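```bash
python3 -m inch '[0,-4.5,0,0.7,0,-3,0, 0,-9,0,1.4,0,-6,0, 0,-13.5,0,2.1,0,-9,0, 0,-18,0,2.8,-0.4,-12.4,0, 0,-22.5,0,3.5,-0.4,-12.4,0, 0,-27,0,4.5,-0.4,-12.4,0, 0,-31,0,5.3,-0.4,-12.4,0, 0,-33.9,0.4,5.5,-0.4,-12.4,0.2, 0,-33.9,0.4,5.5,-0.4,-12.4,0.2, 0,-33.9,0.4,5.5,-0.4,-12.4,0.2]'
python3 - <<'E'
from h import *
T=pickle.load(open("pics/top0.pkl","rb"))
for z in(0,150): # bottle approx
    print(least_squares(lambda p:(proj(T,[[p[0],p[1],z]])-[[236,132]]).ravel(),[600,150]).x)
print(goto(*J(10,46),85,-.139))
E
```

```text
clock: 11.9
eef_pos: [618.1, 60.4, 149.5]
tool_rot: [-1.582, 0.0, -1.708]
force: [-0.3, -1.7, -2.4]
width: 14.8
[774.84821958 206.86454124]
[742.02781084 199.38677369]
([0.06, 6.45, 0.44], [0.6, 0.1, -0.0])
```

```bash
python3 -m inch '[0,0,2.5,0.4,0.6,0,0, 0,0,5,0.4,0.6,0,0, 0,0,6,0.4,0.6,0,0, 0,0,6,0.4,0.6,0,0, 0,0,6,0.4,0.6,0,0]'
python3 - <<'E'
from h import *
print(goto(*J(10,46),85,-.139))
d=snap("side",8);crop(d,"s8",225,110,80,100,6)
d=snap("top",8);crop(d,"t8",250,140,80,60,9)
E
```

```text
clock: 12.4
eef_pos: [623.3, 59.0, 92.1]
tool_rot: [-1.567, 0.002, -1.71]
force: [0.3, -0.1, -0.8]
width: 15.5
([-0.01, 0.71, -0.18], [-0.2, -0.0, -0.1])
```

View pics/s8.png

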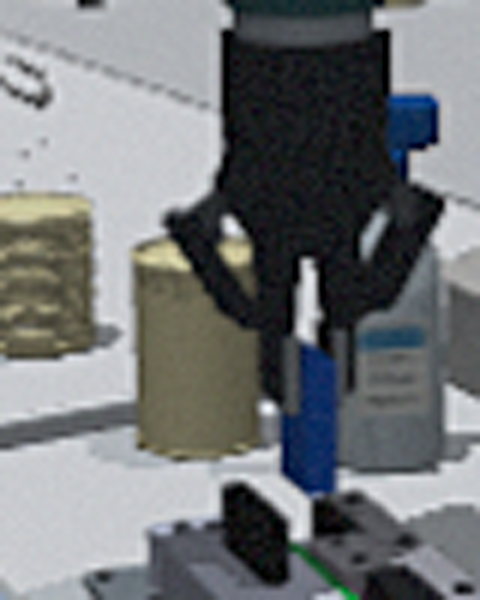

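View pics/t8.png

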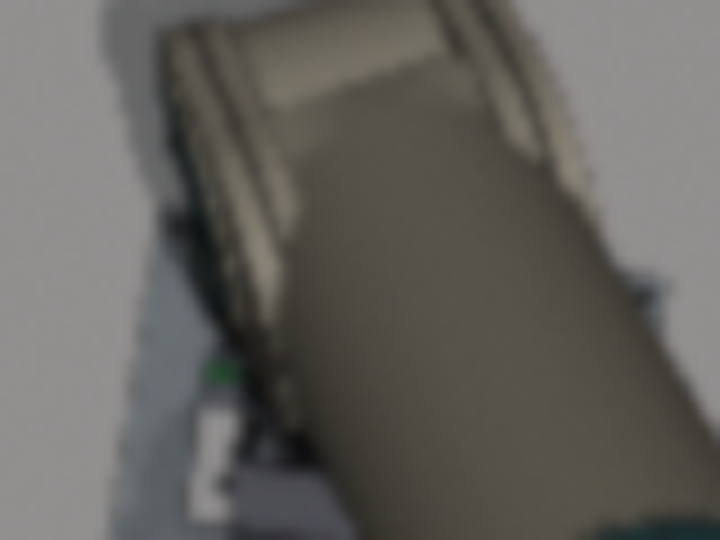

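Run:
```python
from h import *
S=pickle.load(open("pics/side8.pkl","rb"))
p=[623.3,59,-.139,55.5]
P=[(-8,-18,0),(8,-18,0),(-8,18,0),(-8,-18,64)]
q=proj(S,w(p,P)); print(((q+.5-[225,110])*6-.5).round(0).tolist())
dx=np.array(p[:2])-[605.3,15.2];c,s=np.cos(.139),np.sin(.139);print("jig",c*dx[0]-s*dx[1],s*dx[0]+c*dx[1])
crop(S,"s8b",255,160,40,50,12)
```

```text
[[309.0, 494.0], [341.0, 489.0], [279.0, 469.0], [308.0, 360.0]]
jig 11.757776883511148 45.8715018585349
```

View pics/s8b.png

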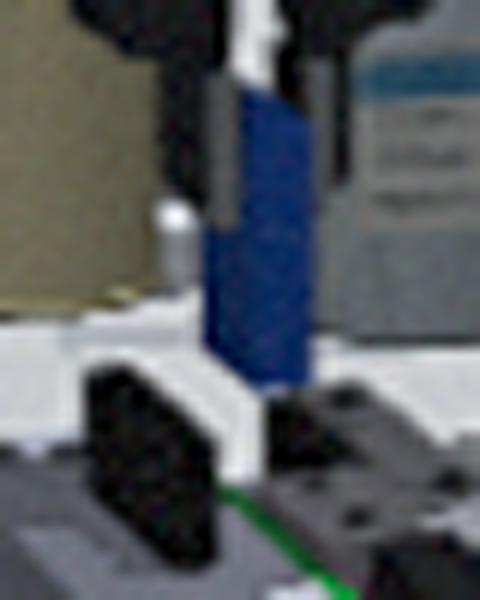

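Run:
```python
from h import *
print(goto(*J(9,46),80,-.139))
```

```text
([0.06, 1.3, -0.35], [-0.3, -0.0, -0.1])
```

```bash
python3 -m inch '[0,0,0,-0.3,-0.2,0,0, 0,0,0.6,-0.3,-0.2,0,0, 0,0,1.2,-0.3,-0.2,0,0, 0,0,1.2,-0.3,-0.2,0,0]';  python3 - <<'E'
from h import *
print(goto(*J(9,46),80,-.139))
d=snap("side",9);crop(d,"s9",255,160,40,50,12)
E
```

```text
clock: 12.9
eef_pos: [619.4, 60.1, 78.7]
tool_rot: [-1.573, 0.001, -1.709]
force: [-0.7, 0.3, -2.1]
width: 14.9
([0.04, -0.13, 0.12], [0.1, 0.0, -0.1])
```

View pics/s9.png

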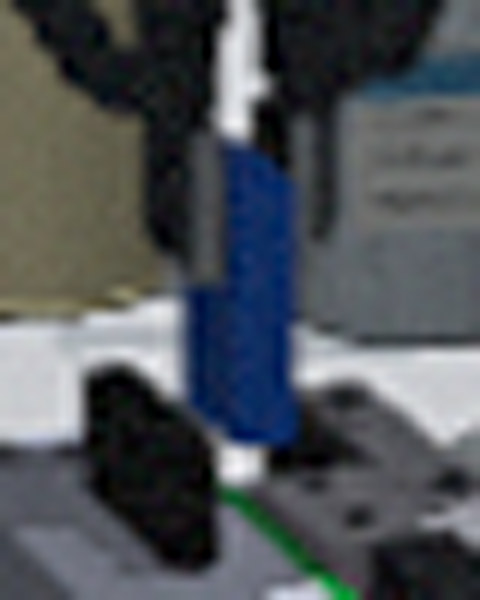

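Run:
```python
from h import *
S=pickle.load(open("pics/side9.pkl","rb"))
pr=lambda p,P:((proj(S,w(p,P))+.5-[255,160])*12-.5).round(0).tolist()
j=[605.3,15.2,-.139]
print("pad top front near/far, rear near/far",pr(j,[(22,22,38),(22,70,38),(30,22,38),(30,70,38)]))
print("nose front top near/far, foot",pr(j,[(0,-22,38),(0,22,38)]))
print("rail far end top front",pr(j,[(30,75,38),(30,-75,38)]))
print("spc",pr([619.4,60.1,-.139,42],[(8,-18,0),(-8,-18,0),(-8,18,0)]))
print("blk green top far",pr([605.3-33*.99,15.2+33*.1386,-.139,8],[(28,70,30),(28,-70,30)]))
crop(S,"s9b",250,190,60,45,12)
```

```text
pad top front near/far, rear near/far [[341.0, 457.0], [262.0, 390.0], [373.0, 452.0], [293.0, 385.0]]
nose front top near/far, foot [[328.0, 538.0], [253.0, 471.0]]
rail far end top front [[285.0, 378.0], [555.0, 603.0]]
spc [[305.0, 435.0], [241.0, 445.0], [183.0, 395.0]]
blk green top far [[156.0, 406.0], [396.0, 619.0]]
```

View pics/s9b.png

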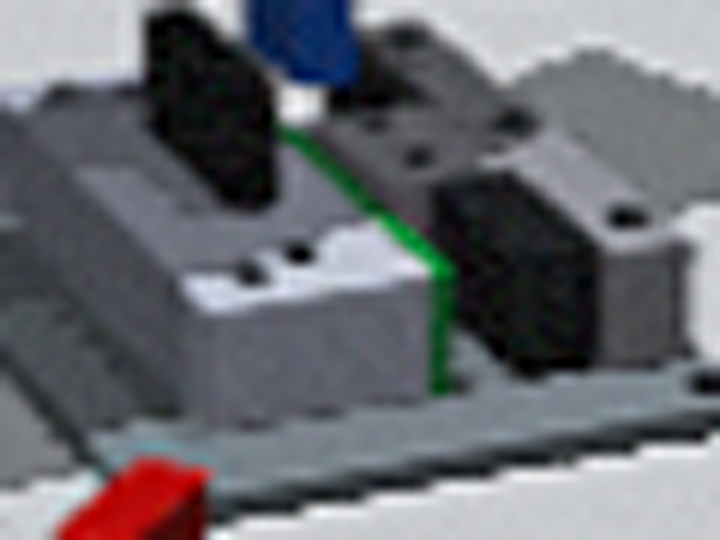

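```bash
python3 -m inch '[0,0,0.4,0.1,0.1,0,0, 0,0,0.8,0.1,0.1,0,0, 0,0,1,0.1,0.1,0,0, 0,0,1,0.1,0.1,0,0]'
python3 - <<'E'
from h import *
print(goto(*J(9.5,46),47,-.139))
d=snap("side",10);crop(d,"s10",250,170,60,45,12)
E
```

```text
clock: 13.35
eef_pos: [620.9, 60.0, 69.3]
tool_rot: [-1.57, 0.002, -1.709]
force: [0.1, 0.1, -2.0]
width: 14.7
([0.06, 2.23, 0.03], [-0.0, 0.0, -0.1])
```

View pics/s10.png

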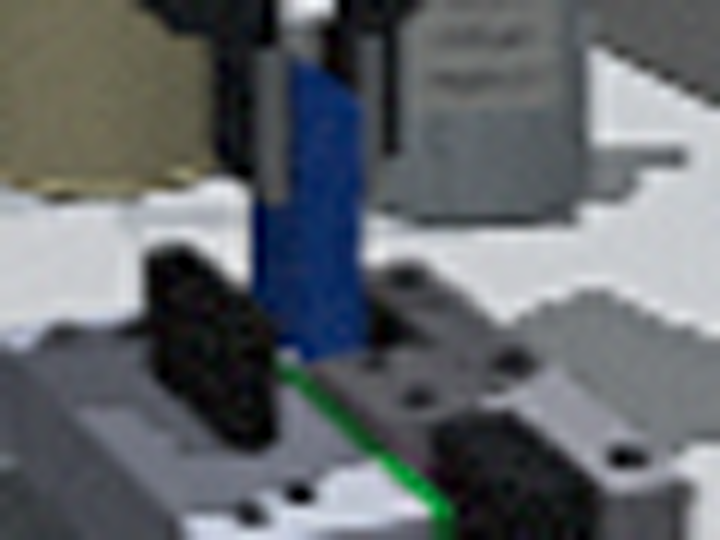

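The bar is entering the gap between the green edge and the thin pad (bottom at crop 320,355), with no contact force. Continuing down.

```bash
python3 -m inch '[0,0,0.5,0,0,0,0, 0,0,1,0,0,0,0, 0,0,1.5,0,0,0,0, 0,0,2,0,0,0,0, 0,0,2.2,0,0,0,0, 0,0,2.2,0,0,0,0]'; python3 -m inch '[0,0,0.1,0,0,0,0, 0,0,0.2,0,0,0,0, 0,0,0.2,0,0,0,0, 0,0,0.2,0,0,0,0]'
```

```text
clock: 14.0
eef_pos: [620.9, 60.1, 47.2]
tool_rot: [-1.57, 0.002, -1.709]
force: [-0.4, 0.2, -1.7]
width: 15.1
clock: 14.4
eef_pos: [621.3, 60.1, 45.9]
tool_rot: [-1.569, 0.002, -1.709]
force: [-0.5, 0.3, -0.9]
width: 15.1
```

```bash
python3 -m inch '[0,0,0.1,0,0,0,0, 0,0,0.15,0,0,0,0, 0,0,0.2,0,0,0,0, 0,0,0.2,0,0,0,0, 0,0,0.2,0,0,0,0]'
```

```text
clock: 14.9
eef_pos: [621.4, 60.3, 45.8]
tool_rot: [-1.568, 0.002, -1.709]
force: [-2.9, 0.5, 12.5]
width: 14.9
```

```bash
python3 -m inch '[0.4,0,-0.1,0,0,0,0, 0.4,0,-0.1,0,0,0,0, 0.4,0,-0.1,0,0,0,0, 0.4,0,-0.1,0,0,0,0, 0.4,0,-2,0,0,0,0, 0.4,0,-5,0,0,0,0, 0.4,0,-9,0,0,0,0, 0.4,0,-11,0,0,0,0, 0.4,0,-11,0,0,0,0]'
python3 - <<'E'
from h import *
print(goto(*J(-130,-10),160,-.139))
d=snap("side",11);crop(d,"s11",235,160,70,55,11)
E
```

```text
clock: 15.8
eef_pos: [623.5, 60.3, 157.2]
tool_rot: [-1.563, 0.004, -1.71]
force: [0.3, 0.3, -0.9]
width: 34.2
([5.72, -0.42, -14.17], [-0.5, 0.0, -0.2])
```

View pics/s11.png

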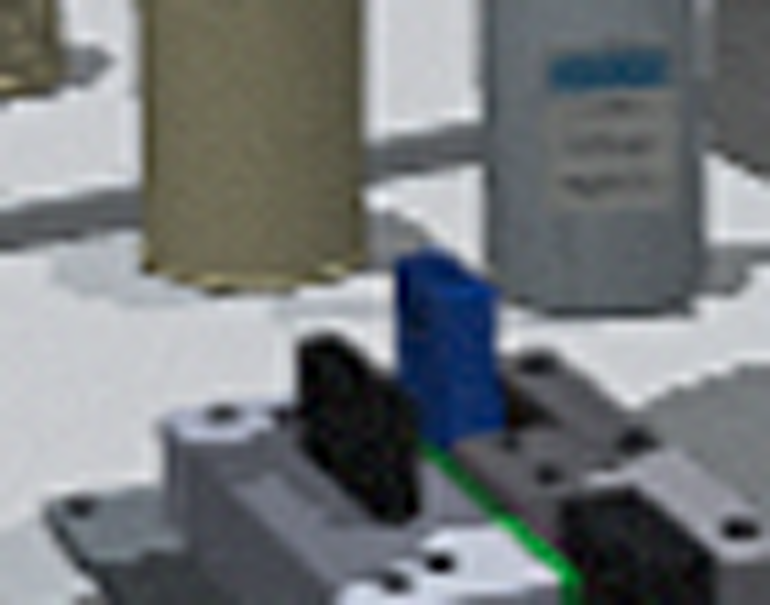

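The spacer stands upright in the wide gap behind the green edge (crop 445,350). I'll move the arm aside for a clear look from the top.

```bash
python3 - <<'E'
from h import *
print(goto(480,-190,160,-.139))
E
python3 -m inch '[0.6,5,0,-2,0,0,0, 0.6,10,0,-4,0,0,0, 0.6,14,0,-6,0,0,0, 0.6,18,0,-8,0,0,0, 0.6,22.5,0,-10.6,-0.5,0,0, 0.6,22.5,0,-10.6,-0.5,0,0, 0.6,22.5,0,-10.6,-0.5,0,0]'
python3 - <<'E'
from h import *
print(goto(*J(-33,0),110,-.139))
d=snap("top",12);crop(d,"t12",255,155,80,60,10)
E
```

```text
([26.73, -0.61, -10.6], [-0.3, 0.0, -0.2])
clock: 16.55
eef_pos: [483.5, -149.5, 152.1]
tool_rot: [-1.58, 0.002, -1.713]
force: [1.1, 1.3, -0.2]
width: 51.4
([-18.01, 4.19, 6.46], [0.5, -0.2, -0.1])
```

View pics/t12.png

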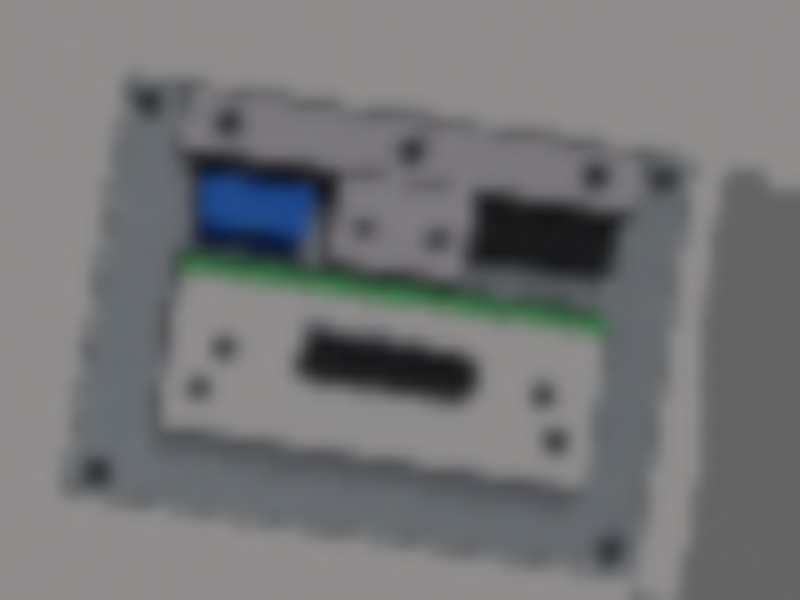

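Run:
```python
from h import *
T=pickle.load(open("pics/top12.pkl","rb"))
P=lambda uv:px(255,155,10,uv)
def rep(n,q):
    d=q[0][:2]-[605.3,15.2];c,s=np.cos(.139),np.sin(.139);print(n,(c*d[0]-s*d[1]).round(1),(s*d[0]+c*d[1]).round(1),(q[0][2]+.139).round(3),q[1].tolist())
rep("spc",fit([(T,[(8,18,72),(8,-18,72),(-8,18,72),(-8,-18,72)],P([(202,172),(322,188),(195,225),(308,242)]))],[621,60,-.139]))
rep("blk",fit([(T,[(28,70,38),(28,-70,38),(-28,70,38),(-28,-70,38)],P([(183,255),(607,325),(162,428),(585,490)]))],[575,20,-.139]))
```

```text
spc 9.8 48.5 -0.001 [[0.2, 0.1], [-0.6, 0.2], [0.1, -0.2], [0.1, -0.2]]
blk -33.6 -1.4 -0.004 [[-0.0, 0.1], [0.4, -0.3], [-0.5, -0.1], [0.1, 0.3]]
```

Spacer is at jig (9.8, 48.5) and block at (-33.6, -1.4), both parallel to the jig. Now I'll go back to the rib, grip it and press.

```bash
python3 -m inch '[0.5,-4,0,1.5,0,0,0, 0.5,-8,0,3,0,0,0, 0.5,-12,0,4.5,0.5,0,0, 0.5,-16,0,6,0.5,0,0, 0.5,-18,2,6.4,0.5,-0.2,0, 0.5,-18,4,6.4,0.5,-0.2,0, 0.5,-18,4,6.4,0.5,-0.2,0, 0.5,-18,4,6.4,0.5,-0.2,0]'
python3 - <<'E'
from h import *
print(goto(*J(-33.5,-1),47,-.139))
E
```

```text
clock: 17.4
eef_pos: [572.7, 22.5, 112.6]
tool_rot: [-1.571, 0.002, -1.704]
force: [-0.0, -0.3, -0.5]
width: 43.0
([0.38, 6.56, -0.03], [-0.0, 0.3, -0.1])
```

```bash
python3 -m inch '[0.5,0.4,2,0,0,0.3,0, 0.5,0.4,4,0,0,0.3,0, 0.5,0.4,5.5,0,0,0.3,0, 0.5,0.4,6.5,0,0,0.3,0, 0.5,0.4,6.5,0,0,0.3,0, 0.5,0.4,6.5,0,0,0.3,0]'; python3 -m inch '[0,0,0,0,0,0,0, 0,0,0,0,0,0,0, 0,0,0,0,0,0,0, 0,0,0,0,0,0,0, 0,0,0,0,0,0,0, 0,0,0,0,0,0,0]'
```

```text
clock: 18.0
eef_pos: [573.2, 17.4, 48.8]
tool_rot: [-1.568, 0.002, -1.711]
force: [1.2, -0.6, 0.9]
width: 42.9
clock: 18.6
eef_pos: [573.0, 17.5, 48.9]
tool_rot: [-1.568, 0.002, -1.711]
force: [-0.5, 0.5, 5.8]
width: 12.9
```

```bash
python3 -m inch '[0,0,0,0.1,0,0,0, 0,0,0,0.2,0,0,0, 0,0,0,0.3,0,0,0, 0,0,0,0.3,0,0,0, 0,0,0,0.3,0,0,0]'; python3 -m inch '[0,0,0,0.1,0,0,0, 0,0,0,0.2,0,0,0, 0,0,0,0.2,0,0,0]'
```

```text
clock: 19.1
eef_pos: [573.2, 17.4, 49.0]
tool_rot: [-1.573, 0.001, -1.711]
force: [-7.2, 0.7, 12.5]
width: 12.7
clock: 19.4
eef_pos: [573.4, 17.4, 49.1]
tool_rot: [-1.577, 0.001, -1.711]
force: [-9.8, 1.8, 18.4]
width: 12.5
```

The block sticks because the tool is bearing down on it (Fz 18 N). I'll relieve the downward load.

```bash
python3 -m inch '[0,0,-0.1,0,0,0,0, 0,0,-0.2,0,0,0,0, 0,0,-0.2,0,0,0,0, 0,0,-0.2,0,0,0,0]'
```

```text
clock: 19.8
eef_pos: [577.2, 16.6, 49.5]
tool_rot: [-1.57, 0.002, -1.711]
force: [-0.1, 0.9, -4.9]
width: 12.3
```

```bash
python3 -m inch '[0,0,0,0.1,0,0,0, 0,0,0,0.2,0,0,0, 0,0,0,0.3,0,0,0, 0,0,0,0.3,0,0,0, 0,0,0,0.3,0,0,0]'
```

```text
clock: 20.3
eef_pos: [577.3, 16.5, 49.4]
tool_rot: [-1.575, 0.001, -1.711]
force: [-6.4, 1.4, -1.3]
width: 12.4
```

```bash
python3 -m inch '[0,0,0,0.1,0,0,0, 0,0,0,0.2,0,0,0, 0,0,0,0.2,0,0,0, 0,0,0,0.2,0,0,0]'
python3 - <<'E'
from h import *
d=snap("side",13);crop(d,"s13",215,170,80,60,10)
d=snap("top",13);crop(d,"t13",255,155,80,60,10)
E
```

```text
clock: 20.7
eef_pos: [577.4, 16.5, 49.3]
tool_rot: [-1.579, 0.0, -1.711]
force: [-10.9, 1.4, 1.8]
width: 12.6
```

View pics/s13.png

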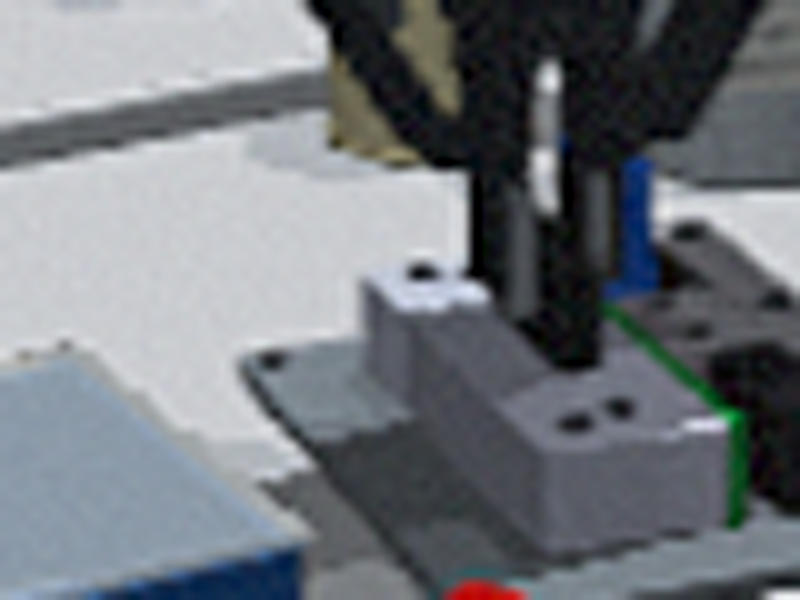

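View pics/t13.png

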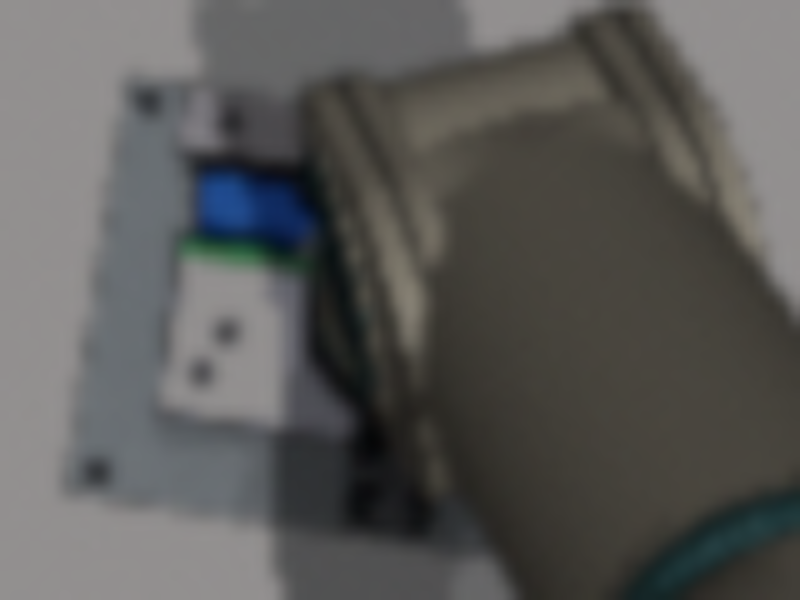

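The top view shows the green edge about 1.7 px (about 5.5 mm) nearer the nose, and the spacer hasn't moved. In the side view the block lies flat. I'll check that the push holds steady, then hand in.

```bash
python3 -m inch '[0,0,0,0,0,0,0, 0,0,0,0,0,0,0, 0,0,0,0,0,0,0, 0,0,0,0,0,0,0, 0,0,0,0,0,0,0, 0,0,0,0,0,0,0, 0,0,0,0,0,0,0, 0,0,0,0,0,0,0]'
python3 - <<'E'
from cell import ctrl, finish_job
s=ctrl.read_state();print(s["force"],s["eef_pos"],s["width"])
print(finish_job())
E
```

```text
clock: 21.6
eef_pos: [577.4, 16.5, 49.3]
tool_rot: [-1.579, 0.0, -1.711]
force: [-10.3, 1.6, 2.3]
width: 12.9
[-10.31092391   1.56248733   2.25713105] [577.36242692  16.53752868  49.2710531 ] 12.900449774392156
the job is handed in; nothing more can be done
None
```

I turned the guide block and set it on the plate with its green face to the nose. The blue spacer went down to the plate in the wide gap, on the left at the thin pad. I then gripped the block's rib again, pressed the block against the nose and handed in at 21.6 s while still pressing. No verdict was reported.

**Last checks:**
- **Push:** it held steady at about 10 N for nearly a second, with the tool still. That is the force measured at the wrist; I estimate friction under the block takes up to about 3 N of it, and the contact force on the nose itself was not measured.
- **Block:** before pressing, the clear top view put it 1.4 mm off centre and parallel within 0.01 rad. Pressing moved the green edge about 5.5 mm, which closed the gap.
- **Spacer:** the same view put it at 9.8 mm, 48.5 mm in jig coordinates, about 2.5 mm from the thin pad's middle (taken as y = 46 mm). It was upright and parallel to the rail, and pressing did not visibly move it.
- **Bystanders:** they looked undisturbed in the pictures, but I did not measure them.

**What went wrong or disagreed:**
- **First press:** the block stuck because the tool was bearing down on it with about 18 N. Easing the tool upward freed it, and the next push reached the nose.
- **Side camera:** it differed from the top-view jig fit by up to about 2 px.
- **After the final press:** the arm hid most of the jig from above, so flushness rests on the part of the block's edge I could see and on the push force.

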